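Press the push-in lid level onto its seat in the tumbling barrel

TASK

Close the black rubber tumbling barrel: set its push-in lid into the barrel's mouth, red knob up, and press it down past the springy lip until it sits fully home and level on its seat all round, then let go. Do not drop the lid, and leave the steel mug, the pliers and the red case where they are.

Things in the scene. Friction and masses are not known exactly. Their poses are not given: they have to be found in the camera images.
- lid: Push-in lid: round flat light-metal plate, 98.6 mm across, 7 mm thick (lowest 3 mm narrow to 93 mm as lead-in), with a red ribbed round knob in the middle: 14 mm neck from 7 to 20 mm, then the 26 mm wide knob from 20 to 42 mm above the underside. About 0.18 kg. Starts lying flat on the bench, knob up. Origin: centre of the underside; z up through the knob.
- barrel: Black rubber tumbling barrel with outside ribs, standing upright and open on the bench, loaded with steel shot and too heavy to shift (it may be taken as fixed): 116 mm in outer diameter (about 120 over the ribs), 113 mm high to the rim. Origin: centre of its underside, on the bench; z up.
- seat (a point): Centre of the lid's seat inside the barrel's mouth: a level ledge all round (88 to 105 mm in diameter), 97 mm above the bench, 16 mm below the rim. When closed, the lid's underside lies on it with the lid's origin at this point; the lid's plate is then 9 mm below the rim and its knob reaches 26 mm above the rim. z up.
- mug: Stainless steel cup without handle, 80 mm in diameter, 100 mm high, standing loose on the bench; not to be moved. Origin: centre of its underside.
- case: Flat red plastic case of a pocket scale, 90 x 140 x 26 mm, loose on the bench; not to be moved. Origin: centre of its underside; y along its length.
- pliers: Flat-nose pliers with blue handles, about 155 mm long, 65 mm over the handles, 15 mm high, lying loose on the bench; not to be moved. Origin: under the pivot; x towards the jaws (61 mm), handles to -x (92 mm).
- mouth (a point): Centre of the barrel's mouth at rim height, 113 mm above the bench. Inside it a springy rubber lip slopes inward, from 102 mm clear at the rim to 96 mm at its lower edge, 8 mm down. A lid laid in stops on it some 6 to 8 mm above the seat; 8 to 20 N straight down spreads the lip and the lid snaps under it onto the seat. Pressed on one side only, it may stay cocked.
There are look-alikes about, which are no part of the job. There is more than one size of the lid; the job needs the middle-sized.

How it is judged:
By the outcome, as a careful person would: the job done as asked, in the order asked, and still so for the second after the job is handed in, with the robot touching nothing.
It also fails if it takes over 48 s, if anything falls off the work surface, if the arm or the gripper's body presses on something with over 40 N, if the wrist force passes 120 N, or if a joint passes its speed limit or range.

ROBOT

A 6-joint arm with a two-finger parallel gripper is mounted at the origin on the work surface. World frame = base frame: x ahead of the robot, y to its left, z up, the work surface at z = 0. Lengths are in m, angles in rad, forces in N, time in s.
With the tool pointing down it reaches from about 0.25 to 0.8 m from the base axis. Payload 8.5 kg.
Tool frame: the origin (TCP) lies where the fingers leave the gripper's body, on its centre line; the fingertips stand 73 mm ahead of it and the grasp point (between the pads) lies 54 mm ahead of it; z points along the fingers, y is the line along which they close (so a half turn about z gives the same grasp; the last joint's range is limited). The gripper opens to 85 mm and grips with 20 to 120 N. Pads are 22 mm wide; open, the fingers measure 114 mm over their backs; the gripper's body (76 mm by 85 mm) begins 54 mm behind the grasp point. The pads swing forward as they close: fully open they stand 13 mm farther back than shut.
Start: joints at [-1.302, 0.238, -0.013, 1.319, 0, 1.571], TCP at [0.139, -0.506, 0.304] pointing down, gripper open.
Joint ranges: [-2.66, 2.66], [-1.03, 1.9], [-1.14, 1.46], [-1.82, 2.27], [-1.45, 1.34], [-3.14, 3.14]. Speed limits (rad/s): [2.22, 2.22, 2.79, 3.14, 3.14, 3.14].

INTERFACE

Orientations are given as a rotation vector (axis times angle).
In Python, from workcell import telemetry, eyes, ticket gives the robot as it stands. The module is installed in compiled form; this text tells all that it offers.
- The arm moves only by the shell command python3 -m inch 'ROWS' [FORCE]. ROWS is JSON, a list of rows, each a list of 3 entries, a list of its own where there are three numbers: the opening, from 0 (shut) to 1 (fully open), then the shift along the tool's x, y, z in units of 150 mm (1.0 is 150 mm), then the turn about the tool's z in units of pi/4 rad (1.0 is pi/4 rad). A call has 1 to 12 rows; each row is the pose to reach, as a shift and turn from the pose commanded when the call began, along the tool's axes at that moment; what a row does not reach only later rows make up. A row lasts 1/12 s, in which the tool goes at most 41.7 mm and 7.16 degrees, less where a joint would pass 70% of its speed; a pose out of reach is approached as far as the arm can. A call with a number of a shift or a turn outside -1 to 1 is refused whole. A call with a gripper value outside its range is refused whole. The fingers move at their own pace and stop on an object; FORCE is the grip in N (left out, the last holds). Time passes only in rows, so rows that repeat a pose let the fingers close. It gives the time, the measured TCP pose, the force, the opening and the grip force at its end, in the units of the state.
- telemetry.get_state(): the state, without advancing time (a new reading comes with each control period).
- eyes.snapshot(name): name is "scene" or "side" or "wrist"; returns the picture (400x640x3 uint8, red, green, blue); there is no depth.
- eyes.calibration(name): a dict with "camera_matrix" (3x3 intrinsics, pixels), "k1" (the pictures are not rectified: a ray, as slopes to the right and down, at radius r is drawn at 1 + k1 r^2 times it, then the intrinsics apply), "world_to_cam" (4x4, takes a point from world to camera coordinates); the wrist camera has in their place "hand_eye" (4x4, takes a point from camera to tool coordinates, whose origin is the TCP and whose axes are the flange's). Camera axes: x right, y up, looking along -z (the intrinsics and any distortion apply to the point x, -y, -z); pixel columns grow to the right and rows downward; lengths in m; the calibration is good to about 2 mm. A picture is of the moment at which its call begins: read the wrist's pose just before it. calibration takes no time and is no camera call.
- ticket.close_job(): hands the job in; it is judged then, once.
The state is a dict: "clock": time; "joints": joint angles; "qvel": joint speeds; "joint_torque": joint torques, N m; "eef_pos": TCP position; "tool_rot": TCP orientation; "ft_force": force on the tool from outside, world axes, zero at the start; "ft_torque": the same for the moment, N m; "finger_gap": finger opening in m; "finger_force": force on a finger pad.
Only numpy, scipy, OpenCV 4.12 (cv2) and the standard library are available. Lean on these libraries where they do the work, as an engineer would, in place of code of your own. Each camera call takes 0.05 s, during which the arm holds its last target. There are 200 camera calls.

## Working session

There is one attempt and no reset: what is moved stays moved. The work goes in short steps, Python scripts to look and compute and a shell command to move; the robot and the scene stay as the last step left them, time stands still between calls to the robot, and variables do not carry over. Pictures are saved under pics/ and viewed, at most 10 in all, crops included, and the job is handed in when it is done.

```bash
mkdir -p pics
cat > h.py <<'E'
import numpy as np, cv2
from workcell import telemetry, eyes, ticket
from scipy.spatial.transform import Rotation as R
def snap(n,f):
    s=telemetry.get_state(); im=eyes.snapshot(n); cv2.imwrite('pics/'+f+'.png',im[:,:,::-1])
    np.save('pics/'+f+'.npy',np.r_[s['eef_pos'],s['tool_rot']]); return im
def ray(n,uv,pose=None):
    c=eyes.calibration(n);K=np.array(c['camera_matrix']);k=c['k1']
    d=np.linalg.solve(K,np.r_[uv,1.])[:2]; p=d.copy()
    for _ in range(30): p=d/(1+k*(p@p))
    v=np.array([p[0],-p[1],-1.])
    if n=='wrist':
        H=np.array(c['hand_eye']);T=np.eye(4);T[:3,:3]=R.from_rotvec(pose[3:]).as_matrix();T[:3,3]=pose[:3];M=T@H
    else: M=np.linalg.inv(np.array(c['world_to_cam']))
    return M[:3,3],M[:3,:3]@v
def onz(n,uv,z,pose=None):
    o,v=ray(n,uv,pose); return o+v*(z-o[2])/v[2]
def tri(rs):
    A=0;b=0
    for o,v in rs:
        v=v/np.linalg.norm(v);P=np.eye(3)-np.outer(v,v);A=A+P;b=b+P@o
    return np.linalg.solve(A,b)
def proj(n,X,pose=None):
    c=eyes.calibration(n);K=np.array(c['camera_matrix']);k=c['k1']
    if n=='wrist':
        H=np.array(c['hand_eye']);T=np.eye(4);T[:3,:3]=R.from_rotvec(pose[3:]).as_matrix();T[:3,3]=pose[:3];M=np.linalg.inv(T@H)
    else: M=np.array(c['world_to_cam'])
    p=M[:3,:3]@np.array(X)+M[:3,3]; q=np.array([p[0],-p[1]])/-p[2]; q=q*(1+k*(q@q)); return (K@np.r_[q,1])[:2]
E
python3 - <<'E'
from h import *
a=snap('scene','scene0');b=snap('side','side0')
print(telemetry.get_state())
print(eyes.calibration('scene'),eyes.calibration('side'),eyes.calibration('wrist'))
E
```

```text
{'clock': 0.1, 'joints': array([-1.30203654e+00,  2.38713866e-01, -1.41483340e-02,  1.31918395e+00,
        2.60131629e-05,  1.57082092e+00]), 'qvel': array([-0.00029938, -0.0010746 ,  0.00433014,  0.00014486,  0.00039091,
       -0.00192285]), 'joint_torque': array([-3.23777640e-04, -5.39718640e+01,  3.46998703e+01,  1.33474832e-02,
       -4.57940962e-05, -1.92394133e-06]), 'eef_pos': array([ 0.13934181, -0.50589564,  0.30335389]), 'tool_rot': array([-3.11204427e+00, -4.20692755e-01,  2.22467527e-04]), 'ft_force': array([-0.86034453,  0.74045077,  0.25229926]), 'ft_torque': array([ 0.00895062, -0.00521306,  0.00290799]), 'finger_force': 0.0, 'finger_gap': 0.08526232656361302}
{'camera_matrix': array([[502.37188823,   0.        , 320.6453533 ],
       [  0.        , 502.37188823, 199.47350118],
       [  0.        ,   0.        ,   1.        ]]), 'k1': -0.08442369775543891, 'world_to_cam': array([[ 0.87943503,  0.47567896, -0.01798767, -0.45281742],
       [-0.342589  ,  0.65870958,  0.66987646,  0.16171029],
       [ 0.33049479, -0.58295044,  0.74225466, -1.61648252],
       [ 0.  
[... 368 characters left out ...]
436165, -0.22540779],
       [-0.35262262, -0.6444798 ,  0.67845639, -0.77554678],
       [ 0.        ,  0.        ,  0.        ,  1.        ]])} {'camera_matrix': array([[359.2546912 ,   0.        , 317.9449821 ],
       [  0.        , 359.2546912 , 202.28276362],
       [  0.        ,   0.        ,   1.        ]]), 'k1': 0.019228376554266072, 'hand_eye': array([[-7.37241283e-04,  9.60076886e-01,  2.79735284e-01,
         7.07199382e-02],
       [ 9.99999499e-01,  8.97293238e-04, -4.44096943e-04,
        -1.07284222e-03],
       [-6.77371789e-04,  2.79734817e-01, -9.60077066e-01,
        -7.02013514e-02],
       [ 0.00000000e+00,  0.00000000e+00,  0.00000000e+00,
         1.00000000e+00]])}
```

View pics/scene0.png

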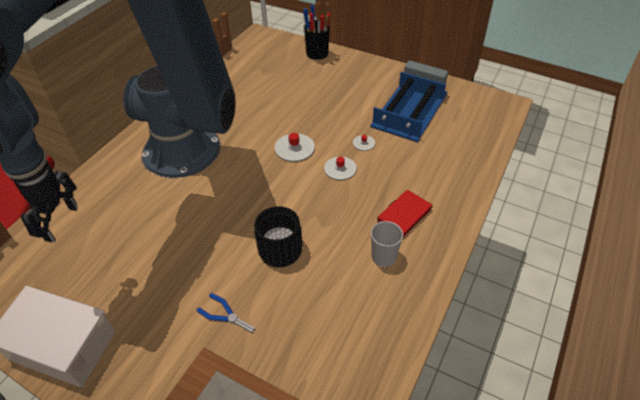

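View pics/side0.png

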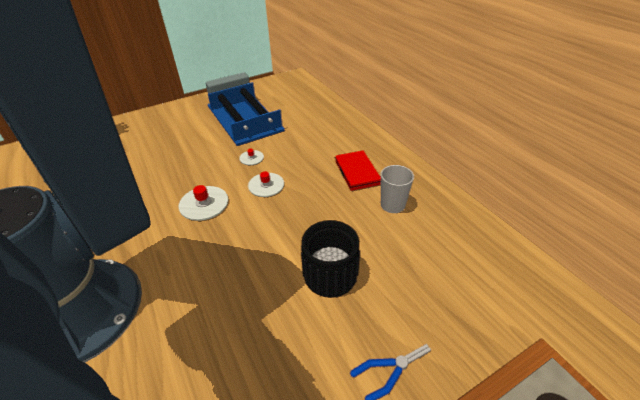

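Scene picture: three look-alike lids, large at (294,146), middle at (340,167) and small at (364,142). The same three are in the side view at (203,203), (266,184) and (251,157). The middle-sized one at scene (340,167) fits. The barrel is at (279,236), the mug at (386,243), the case at (405,213) and the pliers at (228,315). I'll check the sizes numerically and in one crop.

```bash
cat > m.py <<'E'
from h import *
from scipy.optimize import least_squares
def circ(P):
    f=lambda p:np.hypot(P[:,0]-p[0],P[:,1]-p[1])-p[2]
    r=least_squares(f,np.r_[P.mean(0),.05],loss='soft_l1',f_scale=.001); return r.x
def plate(n,im,uv,pose=None,w=30,z=.007):
    hsv=cv2.cvtColor(im,cv2.COLOR_RGB2HSV)
    m=((hsv[...,1]<60)&(hsv[...,2]>120)).astype(np.uint8)
    m|=((hsv[...,1]>150)&((hsv[...,0]<6)|(hsv[...,0]>174))).astype(np.uint8)
    k,l,st,ce=cv2.connectedComponentsWithStats(m)
    i=l[uv[1],uv[0]]; c=max(cv2.findContours((l==i).astype(np.uint8),0,1)[0],key=len)
    h=cv2.convexHull(c)[:,0].astype(float)
    return circ(np.array([onz(n,p,z,pose)[:2] for p in h]))
def red(im,uv,w):
    hsv=cv2.cvtColor(im,cv2.COLOR_RGB2HSV)
    m=((hsv[...,1]>150)&(hsv[...,2]>60)&((hsv[...,0]<6)|(hsv[...,0]>174)))
    y,x=np.nonzero(m);s=(abs(x-uv[0])<w)&(abs(y-uv[1])<w); return np.array([x[s].mean(),y[s].mean()])
E
python3 - <<'E'
from m import *
S=cv2.imread('pics/scene0.png')[:,:,::-1].copy();D=cv2.imread('pics/side0.png')[:,:,::-1].copy()
for a,b in [((294,146),(203,203)),((340,167),(266,184)),((364,142),(251,157))]:
    ra=red(S,(a[0],a[1]-7),14);rb=red(D,(b[0],b[1]-7),16)
    print(a,plate('scene',S,(a[0]-6,a[1]+8) if a[0]<350 else (358,143)),plate('side',D,(b[0]-12,b[1]+4) if b[0]!=251 else (244,158)),'knob',tri([ray('scene',ra),ray('side',rb)]))
# barrel rim approx centre, mug
print('rim',tri([ray('scene',(277.5,221)),ray('side',(330,240))]),onz('scene',(277.5,221),.113),onz('side',(330,240),.113))
print('mug',onz('scene',(387,231),.1),onz('side',(397,175),.1),'case',onz('scene',(405,211),.026),'pl',onz('scene',(233,317),.01))
c=np.hstack([cv2.resize(S[115:195,265:385],(720//2*1,240)),cv2.resize(D[130:230,170:295],(400,240))])
c=np.vstack([c,np.hstack([cv2.resize(S[195:275,230:325],(360,300)),cv2.resize(D[210:305,285:375],(400,300))])])
cv2.imwrite('pics/crop1.png',c[:,:,::-1])
E
```

```text
(294, 146) [0.32463422 0.17396792 0.06421458] [0.32440749 0.17311588 0.06426251] knob [0.32391073 0.1746291  0.03940535]
(340, 167) [0.49795809 0.15527678 0.04964219] [0.4957261  0.15490223 0.04959301] knob [0.49655216 0.15820103 0.02958942]
(364, 142) [0.51291917 0.29325271 0.0359753 ] [0.50900192 0.29204497 0.03557677] knob [0.51054662 0.29902672 0.02110289]
rim [ 0.49500113 -0.18783417  0.11306921] [ 0.49426095 -0.18545335  0.113     ] [ 0.49465643 -0.19020762  0.113     ]
mug [ 0.74714457 -0.07790331  0.1       ] [ 0.7467655  -0.08558809  0.1       ] case [0.74518525 0.06709262 0.026     ] pl [ 0.5040265  -0.42165403  0.01      ]
```

View pics/crop1.png

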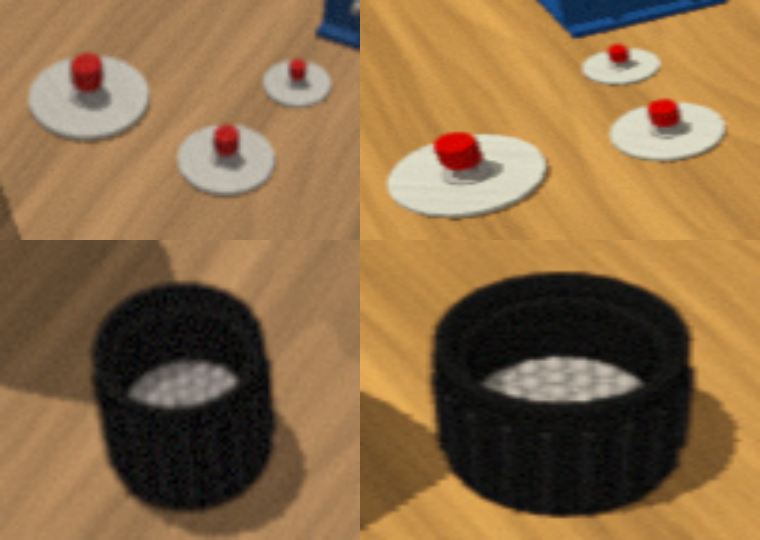

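The middle lid measures 99 mm across in both views, so the lid at scene (340,167) is confirmed, lying at about (0.497, 0.155). The others measure about 128 mm and 71 mm. The barrel's mouth is at about (0.495, -0.188). Next I move over the lid at a height that clears everything.

```bash
python3 -m inch '[[1,[0.87,-0.9,0],0],[1,[0.87,-0.9,0],0],[1,[0.87,-0.9,0],0],[1,[0.87,-0.9,0],0],[1,[0.87,-0.9,0],0]]'
python3 -m inch '[[1,[0.87,-0.9,0],0],[1,[0.87,-0.9,0],0],[1,[0.87,-0.9,0],0],[1,[0.87,-0.9,0],0],[1,[0.87,-0.9,0],0]]'
python3 -m inch '[[1,[0.87,-0.9,0],0],[1,[0.87,-0.9,0],0],[1,[0.87,-0.9,0],0],[1,[0.87,-0.9,0],0],[1,[0.87,-0.9,0],0]]'
python3 -m inch '[[1,[0.87,-0.9,0.6],0],[1,[0.87,-0.9,0.6],0],[1,[0.87,-0.9,0.6],0],[1,[0.87,-0.9,0.6],0],[1,[0.87,-0.9,0.6],0],[1,[0.87,-0.9,0.6],0],[1,[0.87,-0.9,0.6],0],[1,[0.87,-0.9,0.6],0]]'
python3 -c "
from m import *
im=snap('wrist','w1');p=np.load('pics/w1.npy');print(p)
print(proj('wrist',(.497,.156,.007),p),proj('wrist',(.497,.156,.042),p))"
```

```text
clock: 0.52
eef_pos: [0.2299, -0.3378, 0.3037]
tool_rot: [-3.111, -0.422, -0.0]
ft_force: [0.9, -1.2, -0.0]
finger_gap: 0.0854
finger_force: 0.0
clock: 0.93
eef_pos: [0.32, -0.1734, 0.3039]
tool_rot: [-3.112, -0.423, -0.001]
ft_force: [0.1, -0.8, 0.5]
finger_gap: 0.0852
finger_force: 0.0
clock: 1.35
eef_pos: [0.4106, -0.0083, 0.3038]
tool_rot: [-3.112, -0.424, -0.001]
ft_force: [0.6, -0.9, 0.2]
finger_gap: 0.0855
finger_force: 0.0
clock: 2.02
eef_pos: [0.501, 0.1451, 0.2136]
tool_rot: [-3.105, -0.438, 0.004]
ft_force: [0.5, -0.0, 0.3]
finger_gap: 0.0852
finger_force: 0.0
[ 0.50100101  0.14512753  0.21355623 -3.10503496 -0.43771745  0.0039791 ]
[306.19740893 190.89920992] [304.35967082 203.41671587]
```

View pics/w1.png

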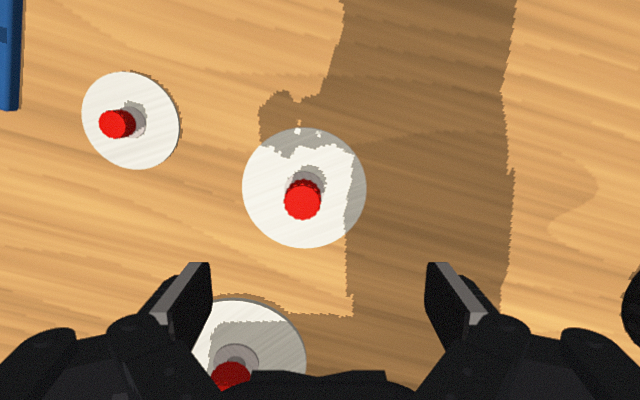

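The wrist view shows the target lid's plate centred near (304,189) and its knob top at (303,201). The small lid is at (130,120) and the large one at (235,350); the fingers are clear of both.

```bash
cat > go.py <<'E'
from m import *
def shift(target):
    s=telemetry.get_state();T=R.from_rotvec(s['tool_rot']).as_matrix()
    print('tool shift units',T.T@(np.array(target)-s['eef_pos'])/.15)
E
python3 - <<'E'
from go import *
im=cv2.imread('pics/w1.png')[:,:,::-1].copy();p=np.load('pics/w1.npy')
hsv=cv2.cvtColor(im,cv2.COLOR_RGB2HSV)
m=((hsv[...,1]<50)&(hsv[...,2]>90)).astype(np.uint8);m[262:]=0
k,l,st,ce=cv2.connectedComponentsWithStats(m);i=l[220,270];print(st[i])
h=cv2.convexHull(max(cv2.findContours((l==i).astype(np.uint8),0,1)[0],key=len))[:,0].astype(float)
print('plate',circ(np.array([onz('wrist',q,.007,p)[:2] for q in h])))
print('knobtop',onz('wrist',(303,201.5),.042,p))
S=cv2.imread('pics/scene0.png')[:,:,::-1].copy()
print('knob tri',tri([ray('wrist',(303,201.5),p),ray('scene',(340.5,157.5)),ray('side',(265,174))]))
shift((.497,.1555,.085))
E
```

```text
[  242   128   124   120 10462]
plate [0.49678089 0.15799715 0.04916302]
knobtop [0.49808638 0.15728734 0.042     ]
knob tri [0.49798096 0.15751488 0.04259982]
tool shift units [-0.00599801 -0.07110341  0.86146273]
```

```bash
python3 -m inch '[[1,[0,-0.08,0.2],0],[1,[0,-0.08,0.4],0],[1,[0,-0.08,0.6],0],[1,[0,-0.08,0.7],0],[1,[0,-0.08,0.8],0],[1,[0,-0.08,0.86],0],[1,[0,-0.08,0.86],0],[1,[0,-0.08,0.86],0]]'
python3 -m inch '[[0.6,[0,0,0],0],[0.4,[0,0,0],0],[0.2,[0,0,0],0],[0,[0,0,0],0],[0,[0,0,0],0],[0,[0,0,0],0],[0,[0,0,0],0],[0,[0,0,0],0],[0,[0,0,0],0]]' 80
python3 -c "from m import *;snap('wrist','w2')"
```

```text
clock: 2.73
eef_pos: [0.5, 0.1506, 0.0857]
tool_rot: [-3.098, -0.45, 0.002]
ft_force: [-0.3, -0.3, 0.3]
finger_gap: 0.0851
finger_force: 0.0
clock: 3.48
eef_pos: [0.5001, 0.1514, 0.0858]
tool_rot: [-3.097, -0.452, 0.001]
ft_force: [-1.2, 1.5, 7.5]
finger_gap: 0.0239
finger_force: 77.9
```

View pics/w2.png

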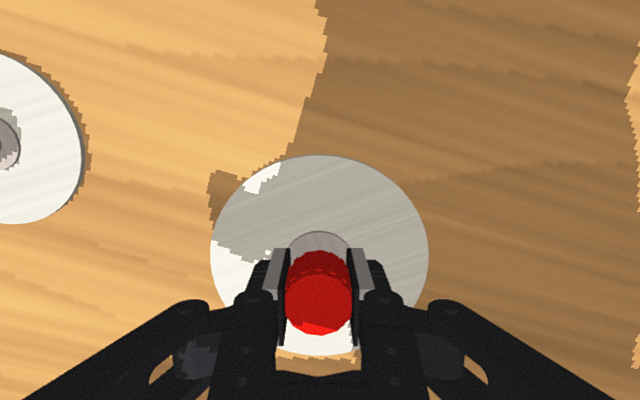

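The knob is held between the pads, with its top near (319,300) and the plate around (320,255). I'll work out how it sits in the tool frame.

Run:
```python
from go import *
im=cv2.imread('pics/w2.png')[:,:,::-1].copy();p=np.load('pics/w2.npy');T=R.from_rotvec(p[3:]).as_matrix()
hsv=cv2.cvtColor(im,cv2.COLOR_RGB2HSV)
m=((hsv[...,1]<60)&(hsv[...,2]>90)).astype(np.uint8);m[258:]=0
k,l,st,ce=cv2.connectedComponentsWithStats(m);i=l[210,330];print(st[i])
h=cv2.convexHull(max(cv2.findContours((l==i).astype(np.uint8),0,1)[0],key=len))[:,0].astype(float);h=h[h[:,1]<250]
c=circ(np.array([onz('wrist',q,.007,p)[:2] for q in h]));print('plate',c, 'in tool',T.T@(np.r_[c[:2],.007]-p[:3]))
mm=(hsv[...,1]>150)&(hsv[...,2]>60)&((hsv[...,0]<6)|(hsv[...,0]>174))
ys,xs=np.nonzero(mm[:, :380]);b=ys>300
print('red',xs.min(),xs.max(),ys.min(),ys.max())
for z,v in ((.042,ys.max()),): 
  q=onz('wrist',(319,v),z,p);print('near rim of knob top in tool',T.T@(q-p[:3]))
s=telemetry.get_state();print(p,s['joints'])
```

```text
[  210   154   219   104 17473]
plate [0.49889545 0.1528318  0.0490149 ] in tool [-0.000858   -0.00076776  0.07878457]
red 285 351 250 335
near rim of knob top in tool [-0.01349577 -0.00067769  0.04376842]
[ 5.00127245e-01  1.51427418e-01  8.57708316e-02 -3.09699382e+00
 -4.51742736e-01  1.11943988e-03] [ 0.28871666  0.40330559 -0.38322055  0.78323973  0.01178061  3.14060641]
```

```bash
python3 -m inch '[[0,[0,0,-0.1],0],[0,[0,0,-0.25],0],[0,[0,0,-0.45],0],[0,[0,0,-0.65],0],[0,[0,0,-0.85],0],[0,[0,0,-1],0],[0,[0,0,-1],0]]' 100
python3 -m inch '[[0,[-0.05,0.15,0],0],[0,[-0.12,0.35,0],0],[0,[-0.2,0.6,-0.1],0],[0,[-0.28,0.85,-0.2],0],[0,[-0.34,1,-0.2],0],[0,[-0.34,1,-0.2],0],[0,[-0.34,1,-0.2],0],[0,[-0.34,1,-0.2],0]]'
python3 -c "from m import *;snap('wrist','w3');print(np.load('pics/w3.npy'))"
```

```text
clock: 4.12
eef_pos: [0.502, 0.15, 0.2396]
tool_rot: [-3.097, -0.452, -0.008]
ft_force: [0.6, -0.5, -2.3]
finger_gap: 0.0232
finger_force: 98.0
clock: 4.78
eef_pos: [0.4941, -0.009, 0.2626]
tool_rot: [-3.097, -0.451, 0.004]
ft_force: [-0.2, 0.5, -1.8]
finger_gap: 0.0238
finger_force: 98.5
[ 0.49412593 -0.00900843  0.26257759 -3.09715957 -0.45051738  0.00432708]
```

View pics/w3.png

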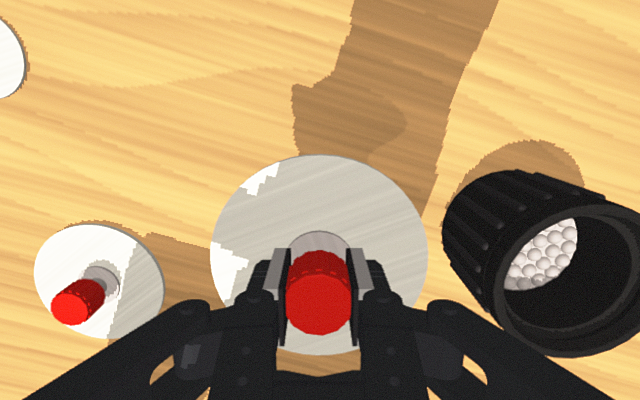

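The lid is held level. The barrel's rim is cut off on the right, its centre near (578,280), so I shift to see it whole.

```bash
python3 -m inch '[[0,[-0.1,0.1,0],0],[0,[-0.25,0.25,0],0],[0,[-0.4,0.35,0],0],[0,[-0.5,0.35,0],0],[0,[-0.5,0.35,0],0],[0,[-0.5,0.35,0],0],[0,[-0.5,0.35,0],0]]'
python3 -c "
from m import *
im=snap('wrist','w4');print(np.load('pics/w4.npy'))
c=im[60:340,360:640];c=cv2.convertScaleAbs(cv2.resize(c,(600,600),interpolation=cv2.INTER_CUBIC),alpha=2.5,beta=0);cv2.imwrite('pics/w4c.png',c[:,:,::-1])"
```

```text
clock: 5.42
eef_pos: [0.4382, -0.08, 0.2626]
tool_rot: [-3.097, -0.453, 0.002]
ft_force: [-0.3, 0.5, -1.0]
finger_gap: 0.0234
finger_force: 98.6
[ 4.38242420e-01 -8.00126080e-02  2.62626635e-01 -3.09710489e+00
 -4.53426563e-01  1.81001275e-03]
```

View pics/w4c.png

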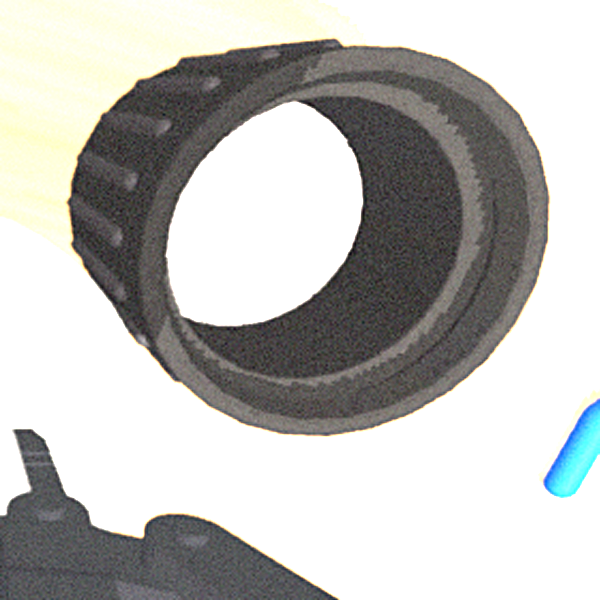

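The enhanced crop shows the whole rim. Its outer edge runs crop (335,47) → (548,205) → (320,433) → (183,378), so the centre is near crop (350,240), which is full-image (523,172). I fit the rim circle on that silhouette and cross-check it with the fixed cameras.

Run:
```python
from go import *
im=cv2.imread('pics/w4.png')[:,:,::-1].copy();p=np.load('pics/w4.npy')
m=(im.max(2)<75).astype(np.uint8);m=cv2.morphologyEx(m,cv2.MORPH_CLOSE,np.ones((3,3)))
k,l,st,ce=cv2.connectedComponentsWithStats(m);i=l[172,605];print(st[i],l[172,605])
c=max(cv2.findContours((l==i).astype(np.uint8),0,1)[0],key=len)[:,0].astype(float)
cc=(c-[360,60])/.46667
a=np.degrees(np.arctan2(cc[:,1]-240,cc[:,0]-350)); q=c[(a>-85)&(a<130)];print(len(q))
for z in (.108,.113,.118):
    P=np.array([onz('wrist',t,z,p)[:2] for t in q]);x=circ(P);print(z,x,np.std(np.hypot(*(P-x[:2]).T)-x[2]))
f={}
# fixed cams: upper (far) arc of rim = outer top edge
obs=[('wrist',q,p)]
for n,box in (('scene',(240,195,320,275)),('side',(285,205,375,305))):
    g=cv2.imread('pics/%s0.png'%n);mm=(g.max(2)<70).astype(np.uint8)
    k,l,st,ce=cv2.connectedComponentsWithStats(mm);i=np.bincount(l[box[1]:box[3],box[0]:box[2]].ravel())[1:].argmax()+1
    c=max(cv2.findContours((l==i).astype(np.uint8),0,1)[0],key=len)[:,0].astype(float)
    print(n,st[i]); u=c[c[:,1]<c[:,1].min()+ (13 if n=='scene' else 14)]
    P=np.array([onz(n,t,.113)[:2] for t in u]);
    r=least_squares(lambda v:np.hypot(*(P-v).T)-.058,P.mean(0)-[0,.04]);print(n,r.x,np.std(r.fun),len(u))
    obs.append((n,u,None))
def res(v):
    o=[]
    for n,u,pp in obs:
        P=np.array([onz(n,t,v[2],pp)[:2] for t in u]);o.append((np.hypot(*(P-v[:2]).T)-v[3])/np.sqrt(len(u)))
    return np.concatenate(o)
r=least_squares(res,[.495,-.188,.113,.058]);print('joint x y z r',r.x)
```

```text
[  391    78   225   185 24928] 1
312
0.108 [ 0.49408964 -0.19273041  0.05780231] 0.00020536206566989452
0.113 [ 0.49435236 -0.18976745  0.05651703] 0.0002007956092107647
0.118 [ 0.49461507 -0.18680448  0.05523175] 0.00019622915678716113
scene [ 254  206   49   62 2144]
scene [ 0.49605765 -0.19603725] 0.0011518866447110005 46
side [ 301  221   59   76 3391]
side [ 0.49169063 -0.19468454] 0.0009352932746994691 56Traceback (most recent call last):
  File "<stdin>", line 26, in <module>
    return func(*args, **kwargs)
    vector_fun = VectorFunction(
        fun_wrapped,
    ...<6 lines>...
        workers=workers
    )
    self.J, dct = approx_derivative(
                  ~~~~~~~~~~~~~~~~~^
        self.fun_wrapped, self.x, f0=self.f, **finite_diff_options
        ^^^^^^^^^^^^^^^^^^^^^^^^^^^^^^^^^^^^^^^^^^^^^^^^^^^^^^^^^^
    )
    ^
    J, _nfev = _dense_difference(fun_wrapped, x0, f0, h,
               ~~~~~~~~~~~~~~~~~^^^^^^^^^^^^^^^^^^^^^^^^
                             use_one_sided, method,
                             ^^^^^^^^^^^^^^^^^^^^^^
                             mf)
                             ^^^
    df = [f_eval - f0 for f_eval in f_evals]
                                    ^^^^^^^
    f = np.atleast_1d(self.fun(x, *self.args, **self.kwargs))
                      ~~~~~~~~^^^^^^^^^^^^^^^^^^^^^^^^^^^^^^
    return np.atleast_1d(self.fun(x))
                         ~~~~~~~~^^^
    return self.f(x, *self.args, **self.kwargs)
           ~~~~~~^^^^^^^^^^^^^^^^^^^^^^^^^^^^^^
  File "<stdin>", line 24, in res
  File "h.py", line 17, in onz
    o,v=ray(n,uv,pose); return o+v*(z-o[2])/v[2]
        ~~~^^^^^^^^^^^
  File "h.py", line 8, in ray
    c=eyes.calibration(n);K=np.array(c['camera_matrix']);k=c['k1']
ValueError: time passes only in moves, steps and waits
```

```bash
sed -i 's/^def snap/import functools\ncal=functools.lru_cache(None)(eyes.calibration)\ndef snap/; s/c=eyes.calibration(n)/c=cal(n)/' h.py
python3 - <<'E'
from go import *
im=cv2.imread('pics/w4.png')[:,:,::-1].copy();p=np.load('pics/w4.npy');T=R.from_rotvec(p[3:]).as_matrix()
hsv=cv2.cvtColor(im,cv2.COLOR_RGB2HSV)
m=((hsv[...,1]<60)&(hsv[...,2]>90)).astype(np.uint8);m[250:]=0
k,l,st,ce=cv2.connectedComponentsWithStats(m);i=l[210,330];print(st[i])
h=cv2.convexHull(max(cv2.findContours((l==i).astype(np.uint8),0,1)[0],key=len))[:,0].astype(float);h=h[h[:,1]<245]
z=p[2]-.0788;c=circ(np.array([onz('wrist',q,z,p)[:2] for q in h]))
off=T.T@(np.r_[c[:2],z]-p[:3]);print('off',off,c[2])
t=np.array([.4944,-.191,0])-T@np.r_[off[:2],0];t[2]=.222;print(t);shift(t);print(telemetry.get_state()['joints'])
E
```

```text
[  210   154   218    96 16080]
off [-0.00068376 -0.0006717   0.07881262] 0.0489216657452849
[ 0.49524761 -0.19144746  0.222     ]
tool shift units [0.15000475 0.82348964 0.26128123]
[-0.1860202   0.12516254 -0.26465419  1.18588187  0.01041143  2.66453841]
```

```bash
python3 -m inch '[[0,[0.04,0.15,0],0],[0,[0.08,0.35,0],0],[0,[0.12,0.6,0],0],[0,[0.15,0.75,0.05],0],[0,[0.15,0.82,0.15],0],[0,[0.15,0.82,0.26],0],[0,[0.15,0.82,0.26],0],[0,[0.15,0.82,0.26],0],[0,[0.15,0.82,0.26],0]]'
python3 -c "
from go import *
a=snap('scene','s5');b=snap('side','d5');s=telemetry.get_state();print(s['eef_pos'])
a=a[160:280,220:340];b=b[140:310,250:420]
f=lambda c:cv2.convertScaleAbs(cv2.resize(c,(400,400),interpolation=cv2.INTER_CUBIC),alpha=1.8)
cv2.imwrite('pics/c5.png',np.hstack([f(a),f(b)])[:,:,::-1])
shift((.49525,-.19145,.222))"
```

```text
clock: 6.22
eef_pos: [0.4946, -0.1912, 0.2228]
tool_rot: [-3.097, -0.453, 0.002]
ft_force: [-0.9, 0.8, -1.3]
finger_gap: 0.0237
finger_force: 98.7
[ 0.49468191 -0.19138958  0.223299  ]
tool shift units [0.00350292 0.00156266 0.00864807]
```

View pics/c5.png

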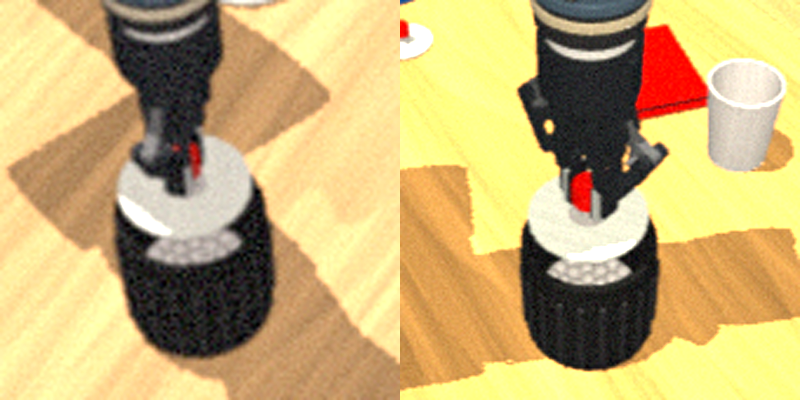

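The crop shows the lid hovering over the barrel in both views: plate centre at (185,185) in the left half and (588,220) in the right. I'll check how well they are centred with a silhouette fit of barrel and plate in each fixed camera.

Run:
```python
from go import *
th=np.linspace(0,2*np.pi,72,endpoint=False)
for n,f,box,seed in (('scene','s5',(240,195,320,275),(269,219)),('side','d5',(285,205,375,305),(320,239))):
    g=cv2.imread('pics/%s0.png'%n)
    k,l,st,ce=cv2.connectedComponentsWithStats((g.max(2)<70).astype(np.uint8));i=np.bincount(l[box[1]:box[3],box[0]:box[2]].ravel())[1:].argmax()+1
    H=cv2.convexHull(max(cv2.findContours((l==i).astype(np.uint8),0,1)[0],key=len))[:,0].astype(float)
    def pred(v):
        P=[proj(n,(v[0]+r*np.cos(t),v[1]+r*np.sin(t),z)) for z,r in ((0,.059),(.113,.058)) for t in th]
        return cv2.convexHull(np.array(P,np.float32))
    res=lambda v:[cv2.pointPolygonTest(pred(v),tuple(map(float,q)),True)-.5-v[2] for q in H]
    r=least_squares(res,[.4944,-.191,0],diff_step=1e-3,loss='soft_l1');print(n,'barrel',r.x,np.std(r.fun),st[i])
    im=cv2.imread('pics/%s.png'%f)[:,:,::-1].copy();hsv=cv2.cvtColor(im,cv2.COLOR_RGB2HSV)
    m=((hsv[...,1]<60)&(hsv[...,2]>90)).astype(np.uint8)
    k,l,st,ce=cv2.connectedComponentsWithStats(m);i=l[seed[1],seed[0]];print(i,st[i])
    h=cv2.convexHull(max(cv2.findContours((l==i).astype(np.uint8),0,1)[0],key=len))[:,0].astype(float)
    Q=np.array([onz(n,q,.144,None)[:2] for q in h]); print('lid',circ(Q))
```

```text
scene barrel [ 0.49432112 -0.19132603  0.21272462] 0.4552266619382616 [ 254  206   49   62 2144]
56 [255 201  40  38 874]
lid [ 0.50412144 -0.20240949  0.05762775]
side barrel [ 0.49434605 -0.19067547  0.33815538] 0.6799776704421163 [ 301  221   59   76 3391]
45 [ 305  215   51   46 1413]
lid [ 0.48335738 -0.20506944  0.05557676]
```

All three cameras agree on the barrel at (0.494, -0.191), and the lid is centred over it to about 1 mm (the lid's own fit was spoiled because the steel shot merged with it). Now I lower it, watching the force.

```bash
python3 -m inch '[[0,[0,0,0.05],0],[0,[0,0,0.1],0],[0,[0,0,0.14],0],[0,[0,0,0.17],0],[0,[0,0,0.19],0],[0,[0,0,0.2],0],[0,[0,0,0.2],0],[0,[0,0,0.2],0]]' 110
python3 -m inch '[[0,[0,0,0.01],0],[0,[0,0,0.02],0],[0,[0,0,0.03],0],[0,[0,0,0.03],0],[0,[0,0,0.03],0]]'
```

```text
clock: 6.98
eef_pos: [0.4946, -0.1915, 0.1924]
tool_rot: [-3.098, -0.452, 0.0]
ft_force: [3.6, 0.7, 0.2]
finger_gap: 0.0232
finger_force: 107.9
clock: 7.4
eef_pos: [0.4953, -0.1915, 0.1889]
tool_rot: [-3.098, -0.452, -0.003]
ft_force: [4.9, 2.4, 8.2]
finger_gap: 0.0231
finger_force: 109.6
```

The lid is on the lip with a slight +x reaction, so I ease 0.7 mm that way and press on.

```bash
python3 -m inch '[[0,[0.006,0,0],0],[0,[0.006,0,0.01],0],[0,[0.006,0,0.02],0],[0,[0.006,0,0.03],0],[0,[0.006,0,0.03],0],[0,[0.006,0,0.03],0]]'
python3 -m inch '[[0,[0,0,0.01],0],[0,[0,0,0.02],0],[0,[0,0,0.02],0],[0,[0,0,0.02],0]]'
```

```text
clock: 7.9
eef_pos: [0.4946, -0.1913, 0.1832]
tool_rot: [-3.098, -0.451, 0.003]
ft_force: [0.5, 0.2, -1.7]
finger_gap: 0.023
finger_force: 108.1
clock: 8.23
eef_pos: [0.4945, -0.1912, 0.1828]
tool_rot: [-3.099, -0.451, 0.0]
ft_force: [-7.7, 4.0, 30.5]
finger_gap: 0.0232
finger_force: 112.1
```

It snapped through and seated, with a 30 N reaction at exactly the expected height. I take off the load, open part way so the fingers stay inside the rim, and rise.

```bash
python3 -m inch '[[0,[0,0,-0.014],0],[0,[0,0,-0.014],0],[0.5,[0,0,-0.014],0],[0.5,[0,0,-0.014],0],[0.5,[0,0,-0.014],0],[0.5,[0,0,-0.014],0],[0.5,[0,0,-0.014],0]]' 20
python3 -m inch '[[0.5,[0,0,-0.05],0],[0.5,[0,0,-0.15],0],[0.5,[0,0,-0.35],0],[0.5,[0,0,-0.6],0],[0.5,[0,0,-0.8],0],[0.5,[0,0,-0.8],0],[0.5,[0,0,-0.8],0]]'
python3 -m inch '[[0.5,[-0.2,-0.2,0],0],[0.5,[-0.4,-0.5,0],0],[0.5,[-0.4,-0.8,0],0],[0.5,[-0.4,-0.9,0],0],[0.5,[-0.4,-0.9,0],0],[0.5,[-0.4,-0.9,0],0]]'
python3 -c "
from go import *
a=snap('scene','s6');b=snap('side','d6');w=snap('wrist','w6');s=telemetry.get_state();print(s['clock'],s['eef_pos'],s['ft_force'])
p=np.load('pics/w6.npy')
f=lambda c:cv2.convertScaleAbs(cv2.resize(c,(400,400),interpolation=cv2.INTER_CUBIC),alpha=1.8)
u=proj('wrist',(.4944,-.191,.113),p).astype(int);print(u);x0=min(max(u[0]-110,0),420);y0=min(max(u[1]-110,0),180)
cv2.imwrite('pics/c6.png',np.hstack([f(b[190:310,270:390]),f(w[y0:y0+220,x0:x0+220])])[:,:,::-1])"
```

```text
clock: 8.82
eef_pos: [0.4947, -0.1912, 0.182]
tool_rot: [-3.097, -0.451, 0.004]
ft_force: [0.3, 0.6, -0.6]
finger_gap: 0.043
finger_force: 0.0
clock: 9.4
eef_pos: [0.4959, -0.1928, 0.3047]
tool_rot: [-3.1, -0.452, -0.003]
ft_force: [0.1, 0.2, -0.5]
finger_gap: 0.0427
finger_force: 0.0
clock: 9.9
eef_pos: [0.3983, -0.0792, 0.3037]
tool_rot: [-3.097, -0.455, 0.003]
ft_force: [0.4, 0.7, 0.0]
finger_gap: 0.0428
finger_force: 0.0
10.05 [ 0.39955752 -0.08075713  0.30358479] [ 0.06108148 -0.8398474   0.20226317]
[513 113]
```

View pics/c6.png

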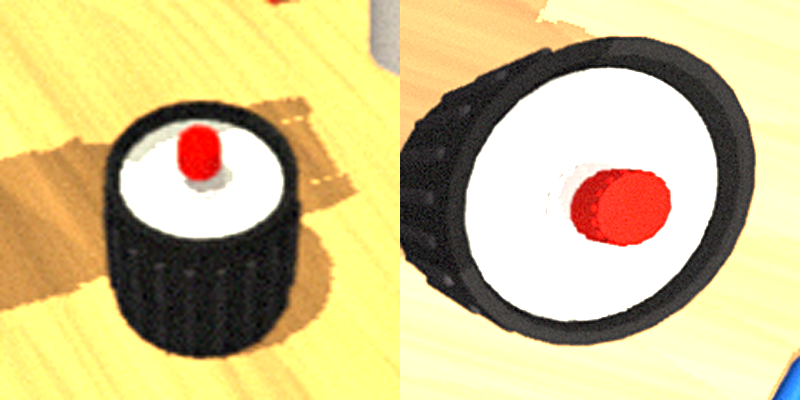

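The lid lies inside the mouth below the rim in both views, knob upright, with an even black ring all round. I'll check the knob's height and tilt, and that nothing else has moved.

Run:
```python
from go import *
p=np.load('pics/w6.npy')
I={n:cv2.imread('pics/%s.png'%f)[:,:,::-1].copy() for n,f in (('wrist','w6'),('scene','s6'),('side','d6'))}
th=np.linspace(0,2*np.pi,36,endpoint=False);H={}
for n in I:
    pp=p if n=='wrist' else None;u=proj(n,(.4944,-.191,.128),pp);w=40 if n=='wrist' else 20
    hsv=cv2.cvtColor(I[n],cv2.COLOR_RGB2HSV);m=((hsv[...,1]>150)&(hsv[...,2]>60)&((hsv[...,0]<6)|(hsv[...,0]>174))).astype(np.uint8)
    M=np.zeros_like(m);a,b=int(u[0]),int(u[1]);M[max(b-w,0):b+w,a-w:a+w]=m[max(b-w,0):b+w,a-w:a+w]
    H[n]=cv2.convexHull(max(cv2.findContours(M,0,1)[0],key=len))[:,0].astype(float)
def res(v):
    A=R.from_rotvec([v[3],v[4],0]).as_matrix();o=[]
    for n in H:
        pp=p if n=='wrist' else None
        P=[proj(n,v[:3]+A@np.array([.013*np.cos(t),.013*np.sin(t),z]),pp) for z in (.02,.042) for t in th]
        C=cv2.convexHull(np.array(P,np.float32));o+=[(cv2.pointPolygonTest(C,tuple(map(float,q)),True)-.4)*(2 if n!='wrist' else 1)/len(H[n])**.5 for q in H[n]]
    return o
r=least_squares(res,[.494,-.191,.097,0.01,0.01],diff_step=1e-2,x_scale=[.01,.01,.01,.1,.1]);print('lid origin, tilt rad',r.x.round(4))
for n in ('scene','side'):
    a=cv2.imread('pics/%s0.png'%n);b=I[n][:,:,::-1]
    for k,X in (('mug',(.747,-.081,.05)),('case',(.745,.067,.02)),('pliers',(.504,-.42,.01))):
        u=proj(n,X).astype(int);s=np.s_[max(u[1]-30,0):u[1]+30,u[0]-30:u[0]+30];d=cv2.absdiff(a[s],b[s]).max(2);print(n,k,(d>50).sum(),d.size)
```

```text
lid origin, tilt rad [ 0.4956 -0.1921  0.0968 -0.0629 -0.0802]
scene mug 0 3600
scene case 0 3600
scene pliers 0 3600
side mug 0 3600
side case 0 3600
side pliers 0 3600
```

Height is right (0.0968), but tilt measured on such a small knob is noisy. I test the plate itself: if it is under the lip all round, its visible edge is the lip's 96 mm circle at z≈0.105.

Run:
```python
from go import *
p=np.load('pics/w6.npy');im=cv2.imread('pics/w6.png')[:,:,::-1].copy()
g=cv2.cvtColor(im,cv2.COLOR_RGB2GRAY);u=proj('wrist',(.4944,-.191,.105),p)
m=(im.max(2)>85).astype(np.uint8)
k,l,st,ce=cv2.connectedComponentsWithStats(m);i=np.bincount(l[int(u[1])-10:int(u[1])+10,int(u[0])-40:int(u[0])-25].ravel()).argmax();print(st[i])
W=max(cv2.findContours((l==i).astype(np.uint8),0,1)[0],key=len)[:,0].astype(float)
P=np.array([onz('wrist',q,.105,p)[:2] for q in W]);x=circ(P);d=np.hypot(*(P-x[:2]).T)-x[2]
a=np.degrees(np.arctan2(P[:,1]-x[1],P[:,0]-x[0]));print('white edge',x)
print([(b,round(1e3*d[(a>=b)&(a<b+45)].mean(),2)) for b in range(-180,180,45)])
# rim outer edge (camera-far part) in the same picture
m=(im.max(2)<75).astype(np.uint8)|(l==i).astype(np.uint8);m=cv2.morphologyEx(m,cv2.MORPH_CLOSE,np.ones((9,9)))
k,l2,st,ce=cv2.connectedComponentsWithStats(m);j=l2[int(u[1]),int(u[0])]
c=max(cv2.findContours((l2==j).astype(np.uint8),0,1)[0],key=len)[:,0].astype(float)
e=np.degrees(np.arctan2(c[:,1]-u[1],c[:,0]-u[0]));q=c[(e>-85)&(e<120)]
Q=np.array([onz('wrist',t,.113,p)[:2] for t in q]);print('rim',circ(Q))
```

```text
[  439    40   139   140 15039]
white edge [ 0.49400387 -0.19034065  0.04812257]
[(-180, np.float64(-0.16)), (-135, np.float64(0.15)), (-90, np.float64(0.1)), (-45, np.float64(-0.24)), (0, np.float64(0.01)), (45, np.float64(0.15)), (90, np.float64(-0.05)), (135, np.float64(0.01))]
rim [ 0.49433062 -0.1896794   0.05664641]
```

The plate's visible edge is a clean 96 mm circle, round to 0.25 mm and concentric with the rim to within 1 mm. That is the lip's lower edge all round, so the lid is fully under it and level. I hand it in.

```bash
python3 -c "
from workcell import ticket;print(ticket.close_job())"
```

```text
the job is handed in; nothing more can be done
None
```

The middle-sized lid is pressed in under the barrel's lip and looks level on its seat, red knob up. The gripper has let go and is clear, and the mug, pliers and case haven't moved. I handed the job in at about 10 s; no verdict came back.

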